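# Square the toll tags in their tray and lift the tray from the encoder

### The job

Four freshly encoded toll tags lie stacked in the blue tray on the black encoder, sticking raggedly out of the tray's open end. Leaving the tray in the encoder's nest, first tap the tags back until all four are fully home against the end wall with their edges in line, and only then swing the orange gate shut across their ends. Finally lift the tray by the black handle on its bridge, keeping it level, and finish while still holding it steady and level in the air, between 10 and 25 cm above where it sat, with the tags still home and the gate shut; leave the coin rolls, stamp and calculator where they are.

Things in the scene. Friction and masses are not known exactly. Their poses are not given: they have to be found in the camera images.
- encoder: black tag encoder fixed to the desk, 152 x 106 mm; origin on the desk under the middle of the nest, +x to its back. The tray stands 8 mm above the desk on its flat top, between grey lips (8 mm high at sides and back; at the front 3.5 mm, only 20 to 28 mm off the middle), 2 mm play. Back hump 18 mm high. The tray is not latched: it lifts straight up.
- tray: loose blue tray, about 0.2 kg, 88 x 64 mm; origin at the centre of its underside, below the handle; +x to its closed end, -x to its open end. Floor 5 mm thick, from x = -40 mm; two front posts to x = -44; side walls 17 mm high, 57 apart inside; end wall 28 high, inner face at x = +43.5. A bridge (x -15 to +15, top 39.5 up) spans the tags. Starts in the nest, in line with the encoder.
- handle (a point): centre of the black handle on the tray's bridge: an upright bar 34 mm long along the tray's x, 10 mm thick along the tray's y, 26 mm high (from 39 to 65 mm above the tray's underside); this point is 52 mm above it. Grip it across its 10 mm from above; the weight hangs about under it.
- tag_0: bottom toll tag: rigid white plate 86 x 54 x 6 mm, 30 g, origin at the centre of its underside, x along its length. It lies on the tray's floor, 5 mm above the tray's underside. Fully home: origin at x = 0 to 0.5 mm in the tray's frame, front edge at -43. At the start each tag sticks out 6 to 22 mm farther to -x. It slides easily, with under 2 N.
- tag_1: second toll tag, the same, lying on tag_0
- tag_2: third toll tag, the same, lying on tag_1
- tag_3: top toll tag, the same, lying on tag_2; its upper face is 29 mm above the tray's underside when home
- gate (a joint): angle of the orange gate: 0 = shut across the tray's open end; it grows as it opens, clockwise from above, up to 2.4; at 1.57 the bar points straight out of the open end (tray -x). Starts at 1.75 to 2.15. Light friction hinge: it stays where left and is pushed with under 1 N. Shut, it stands 2.5 mm off the home tags, so it shuts only when they are home.
- gate_pivot (a point): the gate's upright hinge pin, at (-47.5, +33.5) mm in the tray's frame, at the gate's mid height, 18 mm above the tray's underside
- gate_end (a point): free end of the gate bar, 60 mm from the pin. The bar is 64 mm long, 4 mm thick and 14 mm high (11 to 25 mm above the tray's underside)
- coin_roll_0: red roll of coins standing on end, 26 mm across, 52 mm high, origin at its foot; leave it alone
- coin_roll_1: blue roll of coins standing on end, 28 mm across, 58 mm high, origin at its foot; leave it alone
- stamp: date stamp with brown-red handle, 30 x 46 x 70 mm, origin at its foot; leave it alone
- calculator: desk calculator 150 x 98 x 17 mm, origin at the centre of its underside; leave it alone

How it is judged:
On the way, in this order (a step that is already met when the one before it is completed fails the run):
1. with the tray in the nest and the gate still open, all four tags are home against the end wall (x of each of tag_0, tag_1, tag_2, tag_3 in the frame of tray above -0.003 m and value of joint gate above 0.3 rad and z of tray in the frame of encoder below 0.014 m), for 0.2 s.
2. with the tray still in the nest, the gate is shut across the tags (value of joint gate below 0.1 rad and z of tray in the frame of encoder below 0.014 m), for 0.2 s.
At the end, for the whole second after the job is handed in: The gripper holds the tray 97 to 257 mm above its place in the nest, tilted less than 0.1 rad and at rest (under 20 mm/s), the gate within 0.12 rad of shut, and all four tags lying flat in the tray within 3.5 mm of fully home (z of tray in the frame of encoder between 0.105 and 0.265 m and angle between tray's own z axis and vertical below 0.1 rad and linear speed of tray below 0.02 m/s and angular speed of tray below 0.15 rad/s and value of joint gate below 0.12 rad and contact force between the fingers and tray above 1 N and x of each of tag_0, tag_1, tag_2, tag_3 in the frame of tray above -0.0035 m and z of tag_0 in the frame of tray between 0.003 and 0.008 m and z of tag_1 in the frame of tray below 0.014 m and z of tag_2 in the frame of tray below 0.02 m and z of tag_3 in the frame of tray below 0.026 m); the arm keeps its last pose, push and grip.
It fails at once if the tray is tipped by more than 0.3 rad (angle between tray's own z axis and vertical above 0.3 rad).
It fails at once if a bystander (coin rolls, stamp, calculator) is moved by more than 20 mm (distance of any of coin_roll_0, coin_roll_1, stamp, calculator from where it was at the start of the episode above 0.02 m).
It also fails if it takes over 61 s, if anything falls off the work surface, if the arm or the gripper's body presses on something with over 40 N, if the wrist force passes 120 N, or if a joint passes its speed limit or range.

### The arm

A 7-joint arm with a two-finger parallel gripper is mounted at the origin on a cart in front of the work surface, level with it; the furniture and walls round the work are solid. World frame = base frame: x ahead of the robot, y to its left, z up, the work surface at z = 0. Lengths are in m, angles in rad, forces in N, time in s.
With the tool pointing down it reaches from about 0.35 to 0.9 m from the base axis. Payload 7.2 kg.
Tool frame: the origin (TCP) lies at the very end of the fingers, on their centre line; the grasp point (between the pads) lies 19 mm behind it (robot.grip_depth is the distance from the TCP to the grasp point, in m); z points along the fingers, y is the line along which they close (so a half turn about z gives the same grasp; the last joint's range is limited). The gripper opens to 88 mm and grips with 3 to 60 N. Pads are 20 mm wide; open, the fingers measure 115 mm over their backs; the gripper's body (75 mm by 178 mm) begins 61 mm behind the grasp point.
Start: joints at [-1.304, 0.411, -0.013, 1.596, 0.006, 1.134, -0.082], TCP at [0.205, 0.59, 0.223] pointing down, gripper open.
Joint ranges: [-2.95, 2.95], [-0.29, 1.99], [-1.47, 1.44], [0.14, 2.54], [-1.03, 4.17], [0.13, 1.85], [-2.86, 2.86]. Speed limits (rad/s): [2.39, 2.39, 3.01, 3.01, 3.14, 3.14, 3.14].

### API

Orientations are given as a unit quaternion [w, x, y, z].
In Python, from cell import readout, viewer, hand_in, robot gives the robot as it stands.
- The arm moves only by the tool move_arm, never from a script. Its argument "targets" is a list of rows, each a list of 5 numbers: the shift along the tool's x, y, z scaled (see below), then the turn about the tool's z scaled (see below), then the opening, from 0 (shut) to 1 (fully open). In form: [[x, y, z, twist, jaw], ...]. A call has 1 to 8 rows; each row is the pose to reach, as a shift and turn from the pose commanded when the call began, along the tool's axes at that moment, turning the shorter way round; what a row does not reach only later rows make up. The controller multiplies each number of a shift by 0.2 m and each number of a turn by pi rad. A row lasts 1/10 s, in which the tool goes at most 50 mm and 8.59 degrees, less where a joint would pass 70% of its speed; a pose out of reach is approached as far as the arm can. A call with a number of a shift or a turn outside -1 to 1 is refused whole. A call with a gripper value outside its range is refused whole. The fingers move at their own pace and stop on an object; the grip force is fixed at half the most. Time passes only in rows, so rows that repeat a pose let the fingers close. It gives the time, the measured TCP pose, the force, the opening and the grip force at its end, in the units of the state.
- readout.sense(): the state, without advancing time (a new reading comes with each control period).
- viewer.capture(name): name is "scene" or "side" or "wrist"; returns (picture, depth): 400x640x3 uint8, red, green, blue; 400x640 float32, m along the optical axis (not along the pixel's ray), 0 where there is no reading.
- viewer.camera_params(name): a dict with "fx", "fy", "cx", "cy" (pixels), "pose" (4x4, takes a point from camera to world coordinates); the wrist camera has in their place "mount" (4x4, takes a point from camera to tool coordinates, whose origin is the TCP and whose axes are the flange's). Camera axes: x right, y up, looking along -z (the intrinsics and any distortion apply to the point x, -y, -z); pixel columns grow to the right and rows downward; lengths in m; the calibration is good to about 2 mm. A picture is of the moment at which its call begins: read the wrist's pose just before it. camera_params takes no time and is no camera call.
- hand_in(): hands the job in; it is judged then, once.
The state is a dict: "time": time; "qpos": joint angles; "qvel": joint speeds; "joint_efforts": joint torques, N m; "tcp_pos": TCP position; "tcp_rot": TCP orientation; "ft_force": force on the tool from outside, world axes, zero at the start; "torque": the same for the moment, N m; "grip_width": finger opening in m; "gripper_force": force on a finger pad.
Only numpy, scipy, OpenCV 4.12 (cv2) and the standard library are available. Lean on these libraries where they do the work, as an engineer would, in place of code of your own. Each camera call takes 0.05 s, during which the arm holds its last target. There are 200 camera calls.

## Working session

There is one attempt and no reset: what is moved stays moved. The work goes in short steps, Python scripts to look and compute and a tool call to move; the robot and the scene stay as the last step left them, time stands still between calls to the robot, and variables do not carry over. Pictures are saved under pics/ and viewed, at most 10 in all, crops included, and the job is handed in when it is done.

Besides the shell and the picture viewer there is one more tool, called after "Call:" as name([rows], argument=value, ...), one row to a line, values as JSON. move_arm: Moves the arm, as the interface text tells. Shifts and turns lie within -1 to 1; 1 stands for 0.2 m of shift or pi rad of turn. Its arguments: {"type":"object","properties":{"targets":{"type":"array"}},"required":["targets"]}

```bash
mkdir -p pics; ls
cat > h.py <<'E'
import numpy as np, cv2
from cell import readout, viewer, hand_in, robot
from scipy.spatial.transform import Rotation as R
def snap(n):
    s=readout.sense(); im,d=viewer.capture(n); p=viewer.camera_params(n)
    if 'pose' in p: T=np.array(p['pose'])
    else:
        q=s['tcp_rot']; W=np.eye(4); W[:3,:3]=R.from_quat([q[1],q[2],q[3],q[0]]).as_matrix(); W[:3,3]=s['tcp_pos']; T=W@np.array(p['mount'])
    return im,d,p,T
def w(u,v,z,p,T):  # depth -> world
    c=np.array([(u-p['cx'])/p['fx']*z,-(v-p['cy'])/p['fy']*z,-z,1]); return (T@c)[:3]
def cloud(d,p,T):
    v,u=np.mgrid[:d.shape[0],:d.shape[1]]
    c=np.stack([(u-p['cx'])/p['fx']*d,-(v-p['cy'])/p['fy']*d,-d,np.ones_like(d)],-1); return (c@T.T)[...,:3]
E
python3 - <<'E'
from h import *
s=readout.sense(); print(s)
for n in ['scene','side']:
    im,d,p,T=snap(n); cv2.imwrite(f'pics/{n}0.png',im[...,::-1]); np.savez(f'{n}0.npz',im=im,d=d,T=T,k=[p['fx'],p['fy'],p['cx'],p['cy']]); print(n,{k:v for k,v in p.items()if k!='pose'},T.round(3))
E
```

```text
pics
{'time': 0.0, 'qpos': array([-1.30420518,  0.41189363, -0.01272423,  1.59702429,  0.00558681,
        1.13428906, -0.08217839]), 'qvel': array([-5.93109809e-04, -2.94644966e-04, -1.31935820e-03,  1.34524770e-03,
        9.03131049e-06,  1.13350378e-03, -9.94446152e-04]), 'joint_efforts': array([ 5.86323677e-04, -5.87949300e+01,  6.42333347e-01, -2.91074806e+01,
       -5.36590093e-02,  1.83431804e-02,  1.36892386e-04]), 'tcp_pos': array([0.20522297, 0.5898215 , 0.221821  ]), 'tcp_rot': array([-8.44715256e-05,  1.66589333e-01,  9.86026050e-01, -7.84935003e-04]), 'ft_force': array([ 0.68294476, -0.35894117,  0.36129248]), 'torque': array([-0.01693649,  0.03579118, -0.00320639]), 'gripper_force': 0.0, 'grip_width': 0.0878117931123206}
scene {'fx': 502.38364574096397, 'fy': 502.38364574096397, 'cx': 333.1964906817462, 'cy': 195.57314118038212} [[ 0.464  0.641 -0.612 -0.362]
 [-0.886  0.32  -0.337 -0.56 ]
 [-0.02   0.698  0.716  1.169]
 [ 0.     0.     0.     1.   ]]
side {'fx': 383.72176489393485, 'fy': 383.72176489393485, 'cx': 317.9911859628315, 'cy': 208.94152978549192} [[-0.998 -0.044  0.048  0.616]
 [ 0.061 -0.359  0.931  0.996]
 [-0.023  0.932  0.361  0.47 ]
 [ 0.     0.     0.     1.   ]]
```

View pics/scene0.png

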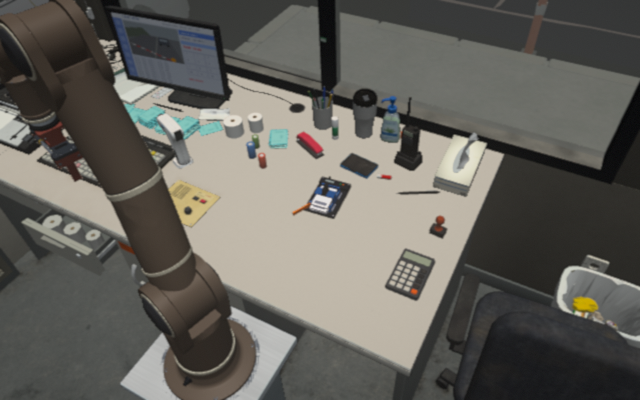

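View pics/side0.png

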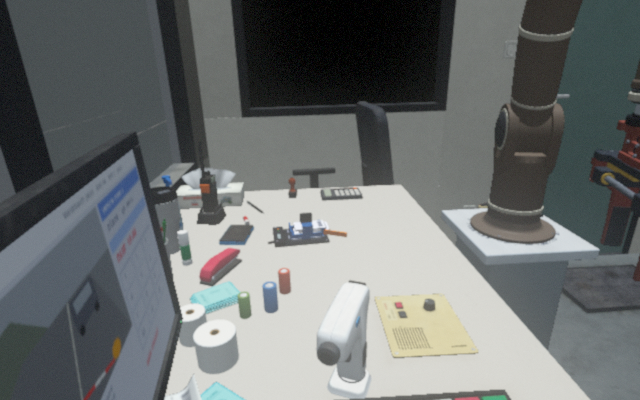

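The scene view shows the encoder at about (328,196), with the orange gate at (300,210) and its open end toward the robot. In the side view the tray is at (305,230) and the gate at (335,233).

Run:
```python
from h import *
out=[]
for n,(u0,u1,v0,v1) in [('scene',(285,360,168,224)),('side',(262,352,205,250))]:
    D=np.load(f'{n}0.npz'); k=D['k']; p=dict(fx=k[0],fy=k[1],cx=k[2],cy=k[3]); C=cloud(D['d'],p,D['T'])
    c=cv2.resize(D['im'][v0:v1,u0:u1,::-1],None,fx=8,fy=8,interpolation=cv2.INTER_CUBIC) if n=='scene' else cv2.resize(D['im'][v0:v1,u0:u1,::-1],None,fx=7,fy=7,interpolation=cv2.INTER_CUBIC)
    cv2.imwrite(f'pics/{n}c.png',c); 
    im=D['im'].astype(int); hsv=cv2.cvtColor(D['im'],cv2.COLOR_RGB2HSV)
    m=np.zeros(im.shape[:2],bool); m[v0:v1,u0:u1]=1
    for nm,mm in [('orange',(hsv[...,0]<16)&(hsv[...,1]>140)&(hsv[...,2]>100)),('blue',(hsv[...,0]>100)&(hsv[...,0]<125)&(hsv[...,1]>120)),('white',(hsv[...,1]<45)&(hsv[...,2]>190)&(C[...,2]>.015))]:
        P=C[m&mm&(D['d']>0)]; print(n,nm,len(P),P.min(0).round(3),P.max(0).round(3),np.median(P,0).round(3))
    P=C[m&(C[...,2]>.062)]; print('hi',P.round(3)[:30])
```

```text
scene orange 47 [ 0.492 -0.023  0.02 ] [0.682 0.053 0.037] [0.52  0.037 0.031]
scene blue 117 [ 0.566 -0.046  0.006] [0.769 0.033 0.054] [ 0.6   -0.013  0.047]
scene white 172 [ 0.537 -0.035  0.027] [0.633 0.024 0.045] [ 0.569 -0.007  0.037]
hi [[-3.620e-01 -5.600e-01  1.169e+00]
 [-3.620e-01 -5.600e-01  1.169e+00]
 [-3.620e-01 -5.600e-01  1.169e+00]
 [-3.620e-01 -5.600e-01  1.169e+00]
 [ 6.140e-01  2.000e-03  7.300e-02]
 [ 6.130e-01 -3.000e-03  7.600e-02]
 [-3.620e-01 -5.600e-01  1.169e+00]
 [ 6.090e-01  2.000e-03  7.300e-02]
 [ 6.100e-01 -0.000e+00  7.300e-02]
 [ 6.070e-01 -6.000e-03  7.800e-02]
 [ 6.150e-01 -5.000e-03  7.100e-02]
 [-3.620e-01 -5.600e-01  1.169e+00]
 [-3.620e-01 -5.600e-01  1.169e+00]
 [ 6.070e-01  5.000e-03  6.900e-02]
 [ 6.050e-01  0.000e+00  7.300e-02]
 [ 6.040e-01 -4.000e-03  7.500e-02]
 [ 6.060e-01 -6.000e-03  7.500e-02]
 [ 6.160e-01 -4.000e-03  6.500e-02]
 [ 6.000e-01  1.000e-03  7.300e-02]
 [ 5.990e-01 -3.000e-03  7.500e-02]
 [ 6.010e-01 -5.000e-03  7.400e-02]
 [ 6.090e-01 -5.000e-03  6.700e-02]
 [ 6.120e-01 -6.000e-03  6.600e-02]
 [ 5.940e-01  2.000e-03  7.300e-02]
 [ 5.930e-01 -2.000e-03  7.500e-02]
 [ 5.960e-01 -5.000e-03  7.400e-02]
 [ 5.990e-01 -6.000e-03  7.200e-02]
 [ 6.060e-01 -6.000e-03  6.600e-02]
 [ 5.850e-01 -4.000e-03  7.900e-02]
 [ 5.910e-01 -4.000e-03  7.400e-02]]Traceback (most recent call last):
  File "<stdin>", line 10, in <module>
    return umr_minimum(a, axis, None, out, keepdims, initial, where)
ValueError: zero-size array to reduction operation minimum which has no identity
```

View pics/scenec.png

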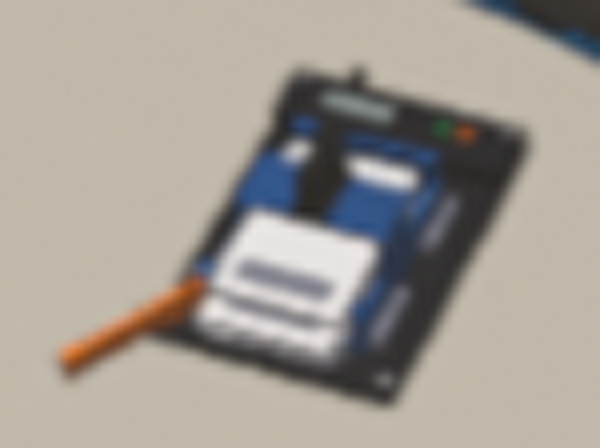

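The crop shows a ragged white stack, with the dark handle at about scene px (325,190) and the gate pivot near (310,204). The gate's free end is at about (294,213). Next I plan the move to a wrist view.

```bash
cat >> h.py <<'E'
def goal(pos,yaw=None):
    """world pos and heading of tool x -> units (from measured pose)"""
    s=readout.sense(); q=s['tcp_rot']; M=R.from_quat([q[1],q[2],q[3],q[0]]).as_matrix()
    d=M.T@(np.array(pos)-s['tcp_pos'])/0.2
    h=np.arctan2(M[1,0],M[0,0]); t=0
    if yaw is not None:
        t=-(yaw-h); t=(t+np.pi)%(2*np.pi)-np.pi; t/=np.pi   # tool z down
    return d.round(4),round(t,4),'heading',round(h,4)
E
python3 - <<'E'
from h import *
print(viewer.camera_params('wrist'))
D=np.load('side0.npz'); k=D['k']; p=dict(fx=k[0],fy=k[1],cx=k[2],cy=k[3]); C=cloud(D['d'],p,D['T'])
P=C[(D['d']>0)]; 
for x0 in np.arange(.2,.8,.1):
  print(round(x0,1),[ (lambda q: round(q[:,2].max(),3) if len(q) else 0)(P[(abs(P[:,0]-x0-.05)<.05)&(abs(P[:,1]-y0-.05)<.05)&(P[:,2]<.6)]) for y0 in np.arange(-.2,.7,.1)])
print(goal([.5,0,.3],np.pi)); print(goal([.5,0,.3],0))
E
```

```text
{'fx': 339.3206992751794, 'fy': 339.3206992751794, 'cx': 317.9405492987813, 'cy': 201.62597847040396, 'mount': array([[-1.39225622e-03,  9.69418390e-01,  2.45409957e-01,
         6.67604648e-02],
       [ 9.99998366e-01,  1.06671586e-03,  1.45943538e-03,
         6.40996308e-04],
       [ 1.15302080e-03,  2.45411588e-01, -9.69418291e-01,
        -1.62068348e-01],
       [ 0.00000000e+00,  0.00000000e+00,  0.00000000e+00,
         1.00000000e+00]])}
0.2 [np.float64(0.004), np.float64(0.005), np.float64(0.005), np.float64(0.005), np.float64(0.005), np.float64(0.005), np.float64(0.347), np.float64(0.464), np.float64(0.347)]
0.3 [np.float64(0.006), np.float64(0.005), np.float64(0.005), np.float64(0.005), np.float64(0.005), np.float64(0.023), np.float64(0.008), np.float64(0.022), np.float64(0.025)]
0.4 [np.float64(0.004), np.float64(0.005), np.float64(0.035), np.float64(0.004), np.float64(0.004), np.float64(0.01), np.float64(0.008), np.float64(0.02), np.float64(0.025)]
0.5 [np.float64(0.005), np.float64(0.075), np.float64(0.074), np.float64(0.004), np.float64(0.004), np.float64(0.003), np.float64(0.004), np.float64(0.166), np.float64(0.162)]
0.6 [np.float64(0.004), np.float64(0.075), np.float64(0.076), np.float64(0.004), np.float64(0.055), np.float64(0.061), np.float64(0.004), np.float64(0.004), np.float64(0.154)]
0.7 [np.float64(0.018), np.float64(0.019), np.float64(0.019), np.float64(0.045), np.float64(0.022), np.float64(0.06), np.float64(0.06), np.float64(0.237), np.float64(0.395)]
0.8 [np.float64(0.257), np.float64(0.019), np.float64(0.018), np.float64(0.09), np.float64(0.047), np.float64(0.06), np.float64(0.06), np.float64(0.395), np.float64(0.395)]
(array([-2.361, -2.302, -0.387]), np.float64(-0.1065), 'heading', np.float64(2.8069))
(array([-2.361, -2.302, -0.387]), np.float64(0.8935), 'heading', np.float64(2.8069))
```

Call:
move_arm([
  [-0.2, -0.2, -0.1, 0, 0],
  [-0.4, -0.4, -0.2, 0, 0],
  [-0.6, -0.6, -0.3, 0, 0],
  [-0.8, -0.8, -0.38, 0, 0],
  [-0.9, -0.9, -0.38, 0, 0],
  [-1, -1, -0.38, 0, 0],
])

```text
time: 0.7
tcp_pos: [0.3295, 0.3336, 0.2996]
tcp_rot: [0.0, 0.167, 0.986, 0.001]
ft_force: [0.4, 0.2, 0.1]
grip_width: 0.0436
gripper_force: 0.0
```

Call:
move_arm([
  [-0.2, -0.2, 0, 0, 0],
  [-0.4, -0.4, 0, 0, 0],
  [-0.6, -0.6, 0, 0, 0],
  [-0.8, -0.8, 0, 0, 0],
  [-1, -1, 0, 0, 0],
  [-1, -1, 0, 0, 0],
])

```text
time: 1.3
tcp_pos: [0.4525, 0.0774, 0.2987]
tcp_rot: [0.0, 0.168, 0.986, -0.0]
ft_force: [1.3, 1.2, 0.1]
grip_width: 0.0004
gripper_force: 0.0
```

Run:
```python
from h import *
print(readout.sense()['tcp_pos'],readout.sense()['time'],goal([.5,0,.28],np.pi))
```

```text
[0.45246399 0.07739481 0.2987474 ] 1.3 (array([-0.3525, -0.2863,  0.094 ]), np.float64(-0.1076), 'heading', np.float64(2.8037))
```

Call:
move_arm([
  [-0.18, -0.14, 0.05, -0.04, 0],
  [-0.35, -0.28, 0.1, -0.08, 0],
  [-0.36, -0.29, 0.1, -0.108, 0],
  [-0.36, -0.29, 0.1, -0.108, 0],
  [-0.36, -0.29, 0.1, -0.108, 0],
])

```text
time: 1.8
tcp_pos: [0.5003, 0.0032, 0.2784]
tcp_rot: [-0.0, -0.001, 1.0, 0.0]
ft_force: [0.0, 0.5, 0.8]
grip_width: 0.0005
gripper_force: 0.0
```

Run:
```python
from h import *
print(goal([.5,0,.28],np.pi))
im,d,p,T=snap('wrist'); np.savez('w1.npz',im=im,d=d,T=T,k=[p['fx'],p['fy'],p['cx'],p['cy']])
cv2.imwrite('pics/w1.png',cv2.resize(im[...,::-1],(800,500),interpolation=cv2.INTER_CUBIC)); print(T.round(3))
```

```text
(array([ 0.0014, -0.0159, -0.008 ]), np.float64(0.0004), 'heading', np.float64(-3.1404))
[[ 0.    -0.97  -0.244  0.434]
 [ 1.    -0.     0.001  0.004]
 [-0.001 -0.244  0.97   0.441]
 [ 0.     0.     0.     1.   ]]
```

View pics/w1.png

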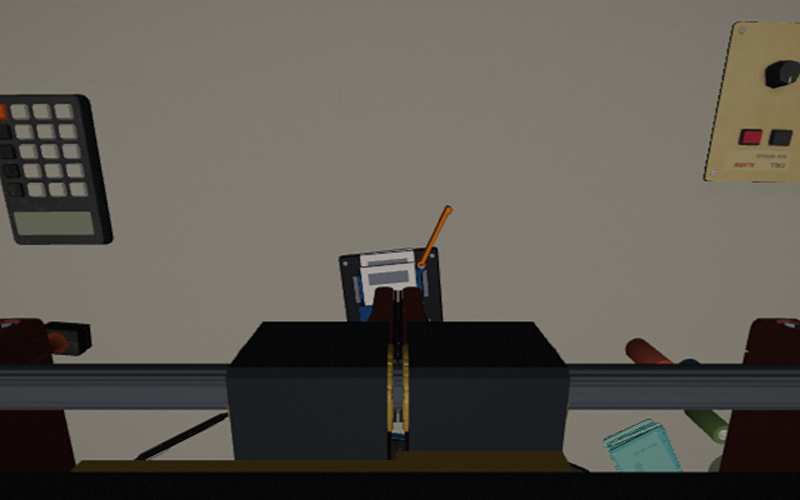

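The wrist view shows the encoder front edge from (340,255) to (437,248), the gate from (421,265) to (449,209), and a small yaw. The fingers hide the handle, so I move forward to see the whole tray.

Call:
move_arm([
  [-0.2, 0, 0.0, 0, 0],
  [-0.4, 0, 0.0, 0, 0],
  [-0.6, 0, 0.05, 0, 0],
  [-0.8, 0, 0.1, 0, 0],
  [-0.85, 0, 0.1, 0, 0],
  [-0.85, 0, 0.1, 0, 0],
])

```text
time: 2.45
tcp_pos: [0.6709, 0.0049, 0.2576]
tcp_rot: [-0.001, -0.002, 1.0, -0.0]
ft_force: [-1.3, 0.2, 0.4]
grip_width: 0.0006
gripper_force: 0.0
```

Run:
```python
from h import *
im,d,p,T=snap('wrist'); np.savez('w2.npz',im=im,d=d,T=T,k=[p['fx'],p['fy'],p['cx'],p['cy']])
c=im[30:230,220:460,::-1]
cv2.imwrite('pics/w2.png',cv2.resize(c,(720,600),interpolation=cv2.INTER_CUBIC)); print(T.round(3))
```

```text
[[-0.003 -0.97  -0.243  0.605]
 [ 1.    -0.004  0.001  0.005]
 [-0.002 -0.243  0.97   0.42 ]
 [ 0.     0.     0.     1.   ]]
```

View pics/w2.png

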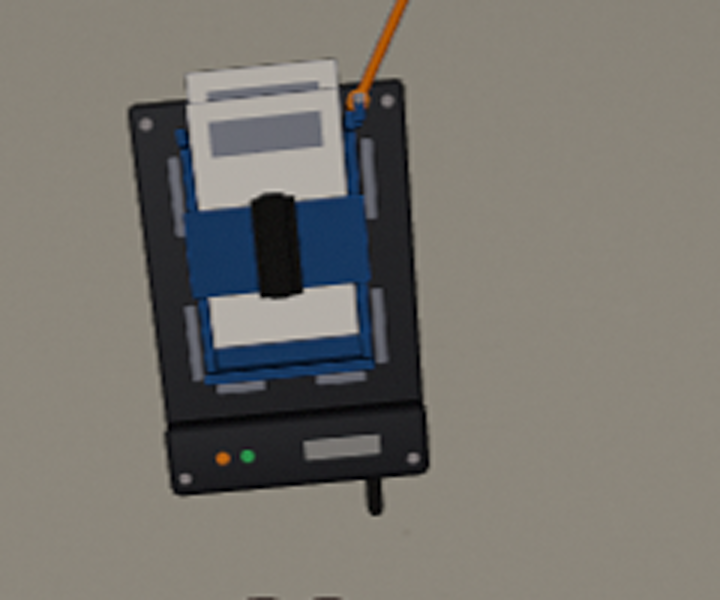

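The crop shows the whole tray. The handle top spans about (252–300, 195–297), the gate pin is at (358,99), and the encoder's front corners are at (130,107) and (402,81). The ragged tag edges are at rows 60–105.

```bash
cat >> h.py <<'E'
def ray(u,v,z,p,T):
    d=T[:3,:3]@np.array([(u-p['cx'])/p['fx'],-(v-p['cy'])/p['fy'],-1]); o=T[:3,3]; return o+d*(z-o[2])/d[2]
E
python3 - <<'E'
from h import *
D=np.load('w2.npz'); k=D['k']; p=dict(fx=k[0],fy=k[1],cx=k[2],cy=k[3]); T=D['T']; C=cloud(D['d'],p,T)
g={}
for n,(u,v,z) in dict(efl=(130,107,.008),efr=(402,81,.008),ebl=(173,494,.018),ebr=(428,470,.018),hf=(275,196,.073),hb=(281,294,.073),hc=(277,245,.073),pin=(358,99,.033),wl=(206,381,.036),wr=(373,367,.036),bl=(186,213,.0475),br=(366,198,.0475),bl2=(191,296,.0475),br2=(370,280,.0475),tfl=(187,73,.025),tfr=(336,59,.025),t3=(265,98,.037)).items():
    U,V=220+u/3,30+v/3; g[n]=ray(U,V,z,p,T); print(n,g[n].round(4),'depth',C[int(round(V)),int(round(U))].round(4))
a=lambda i,j: np.arctan2(*(g[j]-g[i])[1::-1])
print('yaw',a('efr','efl')+np.pi/2,a('efl','ebl'),a('efr','ebr'),a('hf','hb'),a('br','bl')+np.pi/2,a('wr','wl')+np.pi/2)
print('bridge ctr',(g['bl']+g['br']+g['bl2']+g['br2'])/4,'hc',(g['hf']+g['hb'])/2)
# handle top by depth
m=(C[...,2]>.062)&(C[...,2]<.09); m[230:]=0; P=C[m]; P=P[(abs(P[:,0]-.6)<.05)&(abs(P[:,1])<.05)]; print('top',len(P),P.mean(0),P.min(0),P.max(0))
# scene-view orange fit
D=np.load('scene0.npz'); k=D['k']; p=dict(fx=k[0],fy=k[1],cx=k[2],cy=k[3])
print('scene handle top ctr',ray(285+322/8,168+165/8,.073,p,D['T']),'gate end',ray(285+68/8,168+362/8,.03,p,D['T']),'pin',ray(285+200/8,168+285/8,.03,p,D['T']))
E
```

```text
efl [ 0.5488 -0.0576  0.008 ] depth [ 0.5491 -0.0581  0.0076]
efr [0.5393 0.0452 0.008 ] depth [ 0.5379  0.046  -0.0008]
ebl [ 0.697 -0.044  0.018] depth [ 7.014e-01 -4.570e-02  7.000e-04]
ebr [0.6867 0.0589 0.018 ] depth [0.6903 0.0615 0.0023]
hf [ 0.5847 -0.0014  0.073 ] depth [ 0.5843 -0.0011  0.0718]
hb [6.159e-01 5.000e-04 7.300e-02] depth [0.6159 0.0008 0.0722]
hc [ 0.6001 -0.0008  0.073 ] depth [ 0.6004 -0.0011  0.0727]
pin [0.5493 0.0273 0.033 ] depth [0.5502 0.0266 0.0391]
wl [ 0.6492 -0.0282  0.036 ] depth [ 0.6491 -0.0278  0.0366]
wr [0.6437 0.0345 0.036 ] depth [0.6433 0.0342 0.0357]
bl [ 0.589  -0.0332  0.0475] depth [ 0.589  -0.0333  0.0469]
br [0.5837 0.0299 0.0475] depth [0.5819 0.0321 0.0145]
bl2 [ 0.6175 -0.032   0.0475] depth [ 0.6178 -0.0316  0.048 ]
br2 [0.6117 0.0319 0.0475] depth [0.6121 0.0344 0.0068]
tfl [ 0.5396 -0.0341  0.025 ] depth [ 0.5402 -0.0338  0.0308]
tfr [0.5347 0.0196 0.025 ] depth [5.307e-01 2.050e-02 2.000e-04]
t3 [ 0.5497 -0.0056  0.037 ] depth [ 0.5499 -0.006   0.0367]
yaw 0.09209953808836335 0.0921397049283582 0.09307982036048368 0.06283893700113351 0.08290286575758365 0.08687314818008307
bridge ctr [ 0.6004764  -0.00086244  0.0475    ] hc [ 6.00252020e-01 -4.57063694e-04  7.30000000e-02]
top 348 [ 0.59985134 -0.00201164  0.07260806] [ 0.58321532 -0.00809603  0.06903225] [0.61697671 0.00384866 0.07494267]
scene handle top ctr [ 0.59107881 -0.00799932  0.073     ] gate end [0.49059652 0.05022406 0.03      ] pin [0.54871412 0.02487482 0.03      ]
```

```bash
cat >> h.py <<'E'
Y=0.092; O=np.array([.6003,-.0007])
def tr(x,y): return O+np.array([[np.cos(Y),-np.sin(Y)],[np.sin(Y),np.cos(Y)]])@[x,y]
def tg(x,y,z): return goal([*tr(x,y),z],np.pi+Y)
def where():
    s=readout.sense(); d=np.array(s['tcp_pos'][:2])-O; c,n=np.cos(Y),np.sin(Y)
    return s['time'],np.round([c*d[0]+n*d[1],-n*d[0]+c*d[1],s['tcp_pos'][2]],4),s['ft_force'].round(1)
E
python3 - <<'E'
from h import *
print(tg(-.095,0,.1))
E
```

```text
(array([ 0.8214, -0.0651,  0.793 ]), np.float64(-0.0279), 'heading', np.float64(-3.1373))
```

Call:
move_arm([
  [0.2, -0.015, 0.1, -0.01, 0],
  [0.4, -0.03, 0.2, -0.028, 0],
  [0.6, -0.045, 0.4, -0.028, 0],
  [0.8, -0.06, 0.6, -0.028, 0],
  [0.82, -0.065, 0.78, -0.028, 0],
  [0.82, -0.065, 0.79, -0.028, 0],
  [0.82, -0.065, 0.79, -0.028, 0],
])

```text
time: 3.2
tcp_pos: [0.5069, -0.0099, 0.1021]
tcp_rot: [0.0, -0.046, 0.999, 0.0]
ft_force: [-0.1, 0.3, 0.7]
grip_width: 0.0006
gripper_force: 0.0
```

Run:
```python
from h import *
print(where(),tg(-.095,0,.012))
```

```text
(3.2, array([-0.0938, -0.0006,  0.1021]), array([-0.1,  0.3,  0.7])) (array([0.0062, 0.0027, 0.4504]), np.float64(0.0001), 'heading', np.float64(-3.0492))
```

Call:
move_arm([
  [0.006, 0.003, 0.2, 0, 0],
  [0.006, 0.003, 0.35, 0, 0],
  [0.006, 0.003, 0.45, 0, 0],
  [0.006, 0.003, 0.45, 0, 0],
  [0.006, 0.003, 0.45, 0, 0],
])

```text
time: 3.7
tcp_pos: [0.5076, -0.0097, 0.0125]
tcp_rot: [0.001, -0.046, 0.999, 0.0]
ft_force: [-1.2, 0.1, 0.6]
grip_width: 0.0003
gripper_force: 0.0
```

Run:
```python
from h import *
print(where(),tg(-.07,0,.012))
im,d,p,T=snap('side'); cv2.imwrite('pics/s1.png',cv2.resize(im[170:260,250:370,::-1],(800,600),interpolation=cv2.INTER_CUBIC))
```

```text
(3.7, array([-0.0931, -0.0005,  0.0125]), array([-1.2,  0.1,  0.6])) (array([-0.1155,  0.0023,  0.0027]), np.float64(0.0001), 'heading', np.float64(-3.0492))
```

View pics/s1.png

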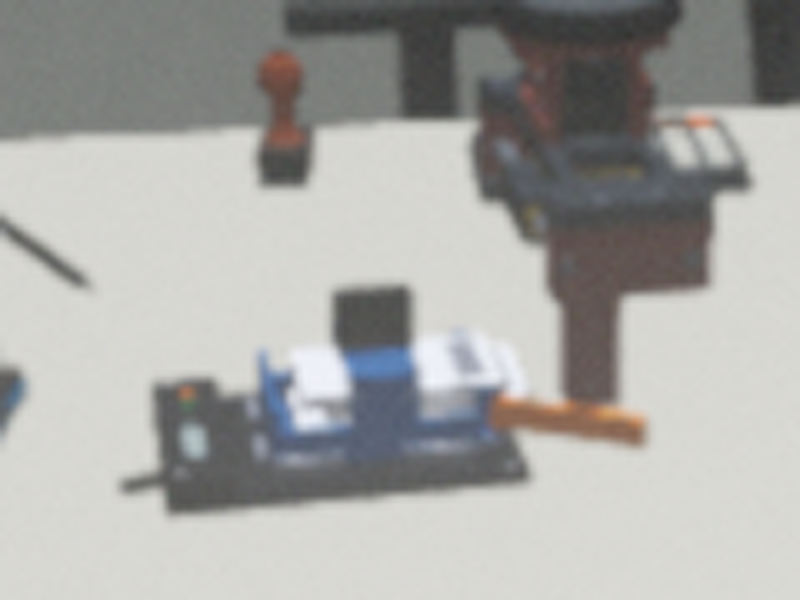

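The side view shows the finger clear in front of the stack and the gate swung away toward the camera. I push in now, gently.

Call:
move_arm([
  [-0.03, 0.002, 0, 0, 0],
  [-0.06, 0.002, 0, 0, 0],
  [-0.09, 0.002, 0, 0, 0],
  [-0.12, 0.002, 0, 0, 0],
  [-0.14, 0.002, 0, 0, 0],
  [-0.16, 0.002, 0, 0, 0],
  [-0.175, 0.002, 0, 0, 0],
  [-0.175, 0.002, 0, 0, 0],
])

```text
time: 4.55
tcp_pos: [0.5407, -0.0062, 0.0105]
tcp_rot: [0.0, -0.046, 0.999, -0.0]
ft_force: [-0.6, -0.0, -0.7]
grip_width: 0.0004
gripper_force: 0.0
```

Run:
```python
from h import *
print(where(),tg(-.053,0,.012))
```

```text
(4.55, array([-0.0599, -0.    ,  0.0105]), array([-0.6, -0. , -0.7])) (array([-0.0345,  0.0002, -0.0074]), np.float64(0.0001), 'heading', np.float64(-3.0491))
```

Up about 1 mm in z, then in slow steps onward.

Call:
move_arm([
  [-0.01, 0, -0.008, 0, 0],
  [-0.02, 0, -0.008, 0, 0],
  [-0.03, 0, -0.008, 0, 0],
  [-0.035, 0, -0.008, 0, 0],
  [-0.035, 0, -0.008, 0, 0],
])

```text
time: 5.05
tcp_pos: [0.5469, -0.0056, 0.0122]
tcp_rot: [-0.0, -0.046, 0.999, 0.0]
ft_force: [-3.1, -0.2, 2.6]
grip_width: 0.0002
gripper_force: 1.7
```

Run:
```python
from h import *
print(where(),tg(-.053,0,.012))
```

```text
(5.05, array([-0.0537,  0.0001,  0.0122]), array([-3.1, -0.2,  2.6])) (array([-0.0034, -0.0003,  0.0009]), np.float64(0.0001), 'heading', np.float64(-3.0491))
```

Call:
move_arm([
  [-0.005, 0, 0, 0, 0],
  [-0.01, 0, 0, 0, 0],
  [-0.01, 0, 0, 0, 0],
])

```text
time: 5.35
tcp_pos: [0.5476, -0.0055, 0.012]
tcp_rot: [-0.002, -0.046, 0.999, 0.0]
ft_force: [-7.3, -0.2, 5.5]
grip_width: 0.0006
gripper_force: 3.6
```

Call:
move_arm([
  [-0.005, 0, 0, 0, 0],
  [-0.01, 0, 0, 0, 0],
  [-0.01, 0, 0, 0, 0],
])

```text
time: 5.65
tcp_pos: [0.5477, -0.0056, 0.0117]
tcp_rot: [-0.003, -0.046, 0.999, 0.0]
ft_force: [-12.1, -1.0, 9.6]
grip_width: 0.0002
gripper_force: 6.1
```

Run:
```python
from h import *
print(where())
im,d,p,T=snap('scene'); cv2.imwrite('pics/c1.png',cv2.resize(im[160:230,275:370,::-1],(760,560),interpolation=cv2.INTER_CUBIC))
```

```text
(5.65, array([-0.0528, -0.    ,  0.0117]), array([-12.1,  -1. ,   9.6]))
```

Firm stop at the predicted place (-53 mm with a 10 mm half finger). I back off, rise and check with the wrist camera.

Call:
move_arm([
  [0.1, 0, 0, 0, 0],
  [0.18, 0, 0, 0, 0],
  [0.18, 0, -0.2, 0, 0],
  [0.18, 0, -0.4, 0, 0],
  [0.1, 0, -0.6, 0, 0],
  [-0.1, 0, -0.8, 0, 0],
  [-0.3, 0, -1, 0, 0],
  [-0.5, 0, -1, 0, 0],
])

```text
time: 6.5
tcp_pos: [0.6539, 0.004, 0.218]
tcp_rot: [0.004, -0.046, 0.999, 0.0]
ft_force: [2.3, 0.1, 1.5]
grip_width: 0.0004
gripper_force: 0.0
```

Call:
move_arm([
  [-0.1, 0, 0, 0, 0],
  [-0.15, 0, 0, 0, 0],
  [-0.15, 0, 0, 0, 0],
  [-0.15, 0, 0, 0, 0],
])

```text
time: 6.9
tcp_pos: [0.6796, 0.0063, 0.2116]
tcp_rot: [-0.001, -0.046, 0.999, -0.0]
ft_force: [0.2, -0.5, 0.5]
grip_width: 0.0003
gripper_force: 0.0
```

Run:
```python
from h import *
print(where())
im,d,p,T=snap('wrist'); np.savez('w3.npz',im=im,d=d,T=T,k=[p['fx'],p['fy'],p['cx'],p['cy']])
c=im[10:230,220:460,::-1]
cv2.imwrite('pics/w3.png',cv2.resize(c,(640,587),interpolation=cv2.INTER_CUBIC))
```

```text
(6.9, array([ 0.0796, -0.0003,  0.2116]), array([ 0.2, -0.5,  0.5]))
```

View pics/w3.png

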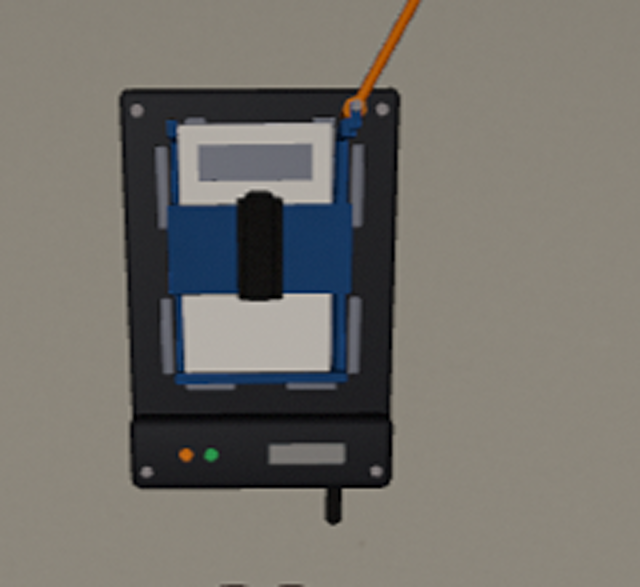

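The stack is now flush at the open end (row 124) with no lower edges showing. The tray is still square in the nest and the gate is still open. Next I go behind the gate bar.

Call:
move_arm([
  [0.18, 0.1, 0, 0, 0],
  [0.37, 0.2, 0.1, 0, 0],
  [0.55, 0.31, 0.3, 0, 0],
  [0.72, 0.41, 0.5, 0, 0],
  [0.74, 0.42, 0.56, 0, 0],
  [0.74, 0.42, 0.56, 0, 0],
])

```text
time: 7.55
tcp_pos: [0.5208, 0.0776, 0.0982]
tcp_rot: [-0.003, -0.047, 0.999, 0.0]
ft_force: [0.5, 0.0, 0.4]
grip_width: 0.0005
gripper_force: 0.0
```

Run:
```python
from h import *
print(where(),tg(-.068,.082,.016))
```

```text
(7.55, array([-0.0719,  0.0853,  0.0982]), array([0.5, 0. , 0.4])) (array([-0.022 , -0.0165,  0.4109]), np.float64(0.0008), 'heading', np.float64(-3.0469))
```

Call:
move_arm([
  [-0.01, -0.01, 0.15, 0, 0],
  [-0.01, -0.01, 0.3, 0, 0],
  [-0.01, -0.01, 0.41, 0, 0],
  [-0.01, -0.01, 0.41, 0, 0],
  [-0.01, -0.01, 0.41, 0, 0],
])

```text
time: 8.05
tcp_pos: [0.5288, 0.0743, 0.0195]
tcp_rot: [0.001, -0.046, 0.999, -0.0]
ft_force: [0.1, 0.7, -0.6]
grip_width: 0.0005
gripper_force: 0.0
```

Run:
```python
from h import *
print(where())
for a in [(-.0835,.05),(-.088,.039),(-.0896,.0288),(-.087,.018),(-.081,.0084)]: print(tg(*a,.016)[0])
```

```text
(8.05, array([-0.0643,  0.0812,  0.0195]), array([ 0.1,  0.7, -0.6]))
[ 0.0959 -0.1562  0.0172]
[ 0.1183 -0.2112  0.0172]
[ 0.1263 -0.2622  0.0172]
[ 0.1133 -0.3162  0.0172]
[ 0.0832 -0.3642  0.0172]
```

Call:
move_arm([
  [0.03, -0.05, 0.015, 0, 0],
  [0.07, -0.1, 0.015, 0, 0],
  [0.095, -0.155, 0.015, 0, 0],
  [0.12, -0.21, 0.015, 0, 0],
  [0.125, -0.26, 0.015, 0, 0],
  [0.115, -0.315, 0.015, 0, 0],
  [0.085, -0.365, 0.015, 0, 0],
  [0.085, -0.365, 0.015, 0, 0],
])

```text
time: 8.85
tcp_pos: [0.5188, -0.0012, 0.0154]
tcp_rot: [0.001, -0.045, 0.999, -0.0]
ft_force: [-0.2, -0.7, 0.1]
grip_width: 0.0009
gripper_force: 0.0
```

Run:
```python
from h import *
print(where())
for a in [(-.069,-.0008),(-.06,-.0045),(-.0585,-.0045)]: print(tg(*a,.016)[0])
im,d,p,T=snap('side'); cv2.imwrite('pics/s2.png',cv2.resize(im[190:260,260:353,::-1],(760,572),interpolation=cv2.INTER_CUBIC))
```

```text
(8.85, array([-0.0812,  0.0069,  0.0154]), array([-0.2, -0.7,  0.1]))
[-0.0611 -0.0386 -0.0031]
[-0.1061 -0.0571 -0.003 ]
[-0.1136 -0.057  -0.003 ]
```

View pics/s2.png

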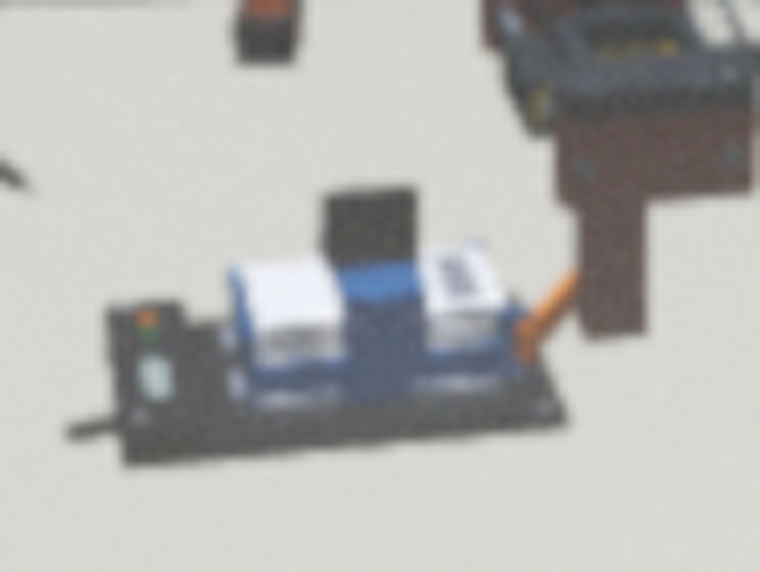

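The side view shows the stack square and the gate about half closed, with the finger behind it at (610,300). I finish closing.

Call:
move_arm([
  [-0.03, -0.02, 0, 0, 0],
  [-0.06, -0.04, 0, 0, 0],
  [-0.085, -0.05, 0, 0, 0],
  [-0.105, -0.055, 0, 0, 0],
  [-0.11, -0.055, 0, 0, 0],
  [-0.11, -0.055, 0, 0, 0],
])

```text
time: 9.5
tcp_pos: [0.5405, -0.0081, 0.0152]
tcp_rot: [0.0, -0.046, 0.999, -0.0]
ft_force: [-0.1, 0.6, 0.2]
grip_width: 0.0006
gripper_force: 0.0
```

Call:
move_arm([
  [-0.005, 0, 0, 0, 0],
  [-0.01, 0, 0, 0, 0],
  [-0.01, 0, 0, 0, 0],
])

```text
time: 9.8
tcp_pos: [0.5412, -0.008, 0.0151]
tcp_rot: [-0.001, -0.046, 0.999, 0.0]
ft_force: [-4.3, -0.1, 3.1]
grip_width: 0.0003
gripper_force: 2.3
```

Run:
```python
from h import *
print(where())
```

```text
(9.8, array([-0.0595, -0.0018,  0.0151]), array([-4.3, -0.1,  3.1]))
```

Call:
move_arm([
  [0.04, 0, 0, 0, 0],
  [0.12, 0, 0, 0, 0],
  [0.12, 0, -0.2, 0, 0],
  [0.12, 0, -0.4, 0, 0.5],
  [0.05, 0, -0.55, 0, 1],
  [-0.15, 0, -0.55, 0, 1],
  [-0.3, 0.01, -0.55, 0, 1],
  [-0.3, 0.01, -0.55, 0, 1],
])

```text
time: 10.6
tcp_pos: [0.6053, 0.0007, 0.1256]
tcp_rot: [0.002, -0.047, 0.999, -0.0]
ft_force: [0.3, -0.2, -0.1]
grip_width: 0.037
gripper_force: 0.0
```

Run:
```python
from h import *
print(where(),tg(0,0,.051))
im,d,p,T=snap('wrist'); np.savez('w4.npz',im=im,d=d,T=T,k=[p['fx'],p['fy'],p['cx'],p['cy']])
cv2.imwrite('pics/w4.png',im[0:400,140:500,::-1])
```

```text
(10.6, array([0.0051, 0.001 , 0.1256]), array([ 0.3, -0.2, -0.1])) (array([ 0.0273, -0.0047,  0.3728]), np.float64(0.0007), 'heading', np.float64(-3.0474))
```

View pics/w4.png

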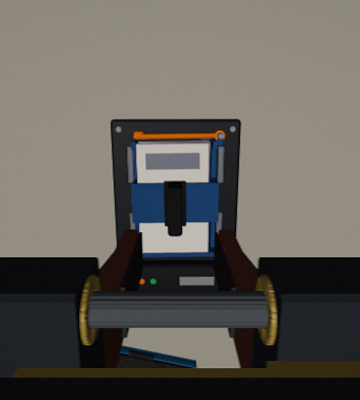

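The gate lies straight across the open end at row 135 and the tags are in line. Now I let the jaws open and settle.

Call:
move_arm([
  [0, 0, 0, 0, 1],
  [0, 0, 0, 0, 1],
  [0, 0, 0, 0, 1],
  [0, 0, 0, 0, 1],
  [0, 0, 0, 0, 1],
])

```text
time: 11.15
tcp_pos: [0.6017, -0.0005, 0.1254]
tcp_rot: [0.0, -0.046, 0.999, 0.0]
ft_force: [0.1, -0.0, 0.1]
grip_width: 0.0807
gripper_force: 0.0
```

Run:
```python
from h import *
print(where(),tg(0,0,.051),readout.sense()['grip_width'])
D=np.load('w4.npz'); k=D['k']; p=dict(fx=k[0],fy=k[1],cx=k[2],cy=k[3]); C=cloud(D['d'],p,D['T']); m=(C[...,2]>.066)&(C[...,2]<.08); m[240:]=0;m[:170]=0; P=C[m]; P=P[(abs(P[:,0]-.6)<.04)&(abs(P[:,1])<.03)]
print(len(P),np.median(P,0),P.min(0),P.max(0))
```

```text
(11.15, array([0.0014, 0.    , 0.1254]), array([ 0.1, -0. ,  0.1])) (array([ 7.000e-03, -2.000e-04,  3.719e-01]), np.float64(0.0001), 'heading', np.float64(-3.0492)) 0.08065859107917504
740 [ 0.60026515 -0.00200941  0.07264889] [ 0.58432898 -0.00801415  0.0661228 ] [0.61794958 0.00413076 0.07555524]
```

Call:
move_arm([
  [0.003, -0.005, 0.1, 0, 1],
  [0.003, -0.005, 0.2, 0, 1],
  [0.003, -0.005, 0.3, 0, 1],
  [0.003, -0.005, 0.35, 0, 1],
  [0.003, -0.005, 0.365, 0, 1],
  [0.003, -0.005, 0.365, 0, 1],
  [0.003, -0.005, 0.365, 0, 1],
])

```text
time: 11.85
tcp_pos: [0.602, -0.0016, 0.053]
tcp_rot: [0.001, -0.046, 0.999, 0.0]
ft_force: [-0.3, 0.0, 0.6]
grip_width: 0.0876
gripper_force: 0.0
```

Run:
```python
from h import *
print(where())
```

```text
(11.85, array([ 0.0016, -0.0011,  0.053 ]), array([-0.3,  0. ,  0.6]))
```

Call:
move_arm([
  [0, 0, 0.005, 0, 0.5],
  [0, 0, 0.005, 0, 0.4],
  [0, 0, 0.005, 0, 0.3],
  [0, 0, 0.005, 0, 0.2],
  [0, 0, 0.005, 0, 0.1],
  [0, 0, 0.005, 0, 0],
  [0, 0, 0.005, 0, 0],
  [0, 0, 0.005, 0, 0],
])

```text
time: 12.65
tcp_pos: [0.6014, -0.0016, 0.0512]
tcp_rot: [-0.0, -0.046, 0.999, 0.0]
ft_force: [0.1, -0.7, -0.6]
grip_width: 0.0273
gripper_force: 0.0
```

Call:
move_arm([
  [0, 0, 0, 0, 0],
  [0, 0, 0, 0, 0],
  [0, 0, 0, 0, 0],
  [0, 0, 0, 0, 0],
])

```text
time: 13.05
tcp_pos: [0.6013, -0.0017, 0.0511]
tcp_rot: [-0.0, -0.046, 0.999, -0.0]
ft_force: [-0.2, -1.1, -0.6]
grip_width: 0.01
gripper_force: 30.0
```

Gripped at 10 mm with 30 N. I lift slowly by 0.16 m.

Call:
move_arm([
  [0, 0, -0.02, 0, 0],
  [0, 0, -0.05, 0, 0],
  [0, 0, -0.1, 0, 0],
  [0, 0, -0.15, 0, 0],
  [0, 0, -0.2, 0, 0],
  [0, 0, -0.25, 0, 0],
  [0, 0, -0.3, 0, 0],
  [0, 0, -0.35, 0, 0],
])

```text
time: 13.85
tcp_pos: [0.6014, -0.0015, 0.1222]
tcp_rot: [0.0, -0.046, 0.999, 0.0]
ft_force: [-0.5, -0.0, -3.4]
grip_width: 0.0096
gripper_force: 30.0
```

Call:
move_arm([
  [0, 0, -0.05, 0, 0],
  [0, 0, -0.1, 0, 0],
  [0, 0, -0.15, 0, 0],
  [0, 0, -0.2, 0, 0],
  [0, 0, -0.25, 0, 0],
  [0, 0, -0.3, 0, 0],
  [0, 0, -0.35, 0, 0],
  [0, 0, -0.4, 0, 0],
])

```text
time: 14.65
tcp_pos: [0.6013, -0.0016, 0.202]
tcp_rot: [-0.0, -0.046, 0.999, 0.0]
ft_force: [-0.7, 0.5, -2.9]
grip_width: 0.0101
gripper_force: 30.0
```

Call:
move_arm([
  [0, 0, -0.02, 0, 0],
  [0, 0, -0.03, 0, 0],
  [0, 0, -0.03, 0, 0],
  [0, 0, -0.03, 0, 0],
  [0, 0, -0.03, 0, 0],
  [0, 0, -0.03, 0, 0],
  [0, 0, -0.03, 0, 0],
  [0, 0, -0.03, 0, 0],
])

```text
time: 15.45
tcp_pos: [0.6013, -0.0016, 0.2071]
tcp_rot: [-0.0, -0.046, 0.999, -0.0]
ft_force: [0.9, 0.5, -4.0]
grip_width: 0.01
gripper_force: 30.0
```

Run:
```python
from h import *
print(where(),readout.sense()['grip_width'],readout.sense()['gripper_force'])
im,d,p,T=snap('side'); a=cv2.resize(im[130:230,250:370,::-1],(400,333),interpolation=cv2.INTER_CUBIC)
im,d,p,T=snap('wrist'); b=cv2.resize(im[0:300,140:500,::-1],(400,333)); cv2.imwrite('pics/f.png',np.hstack([a,b]))
```

```text
(15.45, array([ 0.0009, -0.001 ,  0.2071]), array([ 0.9,  0.5, -4. ])) 0.009986953358592933 29.98930335044861
```

View pics/f.png

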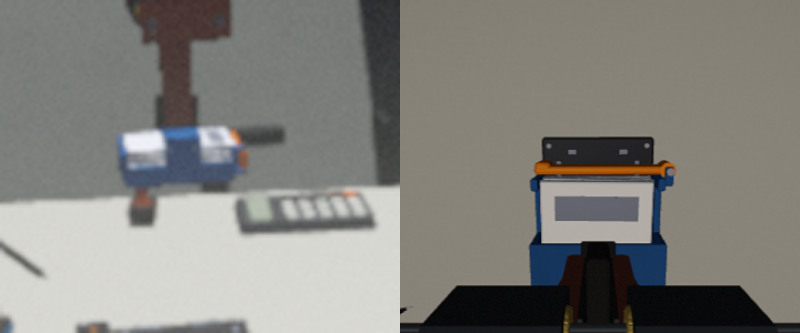

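The tray hangs level about 156 mm above the nest, with the gate shut and the tags home, so I hand it in.

```bash
python3 -c "
from h import *
print(hand_in())"
```

```text
the job is handed in; nothing more can be done
None
```

I tapped all four tags home, then shut the gate, and handed the job in with the tray held level about 156 mm above its nest; no verdict came back from the judge.

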